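# Bring the green jar round to the pointer

### The arm

A 6-joint arm with a two-finger parallel gripper is mounted at the origin on the work surface. World frame = base frame: x ahead of the robot, y to its left, z up, the work surface at z = 0. Lengths are in m, angles in rad, forces in N, time in s.
With the tool pointing down it reaches from about 0.2 to 0.875 m from the base axis. Payload 3.4 kg.
Tool frame: the origin (TCP) lies between the finger pads; the fingertips stand 17 mm ahead of it and the grasp point (between the pads) lies 2 mm behind it (ctrl.tips_ahead is the distance from the TCP to the fingertips, in m); z points along the fingers, y is the line along which they close (so a half turn about z gives the same grasp; the last joint's range is limited). The gripper opens to 94 mm and grips with 3 to 60 N. Pads are 16 mm wide; open, the fingers measure 119 mm over their backs; the gripper's body (75 mm by 177 mm) begins 78 mm behind the grasp point.
Start: joints at [1.173, 0.276, 1.505, -0, 1.361, -0.121], TCP at [0.157, 0.553, 0.222] pointing down, gripper open.
Joint ranges: [-2.89, 2.89], [-0.75, 2.08], [0.22, 2.7], [-1.18, 4.32], [0.11, 2.71], [-2.7, 2.7]. Speed limits (rad/s): [2.57, 2.57, 3.14, 3.14, 3.14, 3.14].

### API

Orientations are given as a rotation vector (axis times angle).
In Python, from bench import ctrl, grab_frame, calibration gives the robot as it stands.
- The arm moves only by the tool jog_arm, never from a script. Its argument "rows" is a list of rows, each an object of numbers: "tx", "ty", "tz": the shift along the tool's x, y, z each as a share of 0.1 m, from -1 to 1; "ax", "ay", "az": the turn, a rotation vector about the tool's x, y, z each as a share of 2 rad, from -1 to 1; "jaw": the opening, from -1 (shut) to 1 (fully open). A call has 1 to 10 rows; each row is the pose to reach, as a shift and turn from the pose commanded when the call began, along the tool's axes at that moment; what a row does not reach only later rows make up. A row lasts 1/8 s, in which the tool goes at most 62.5 mm and 10.7 degrees, less where a joint would pass 70% of its speed; a pose out of reach is approached as far as the arm can. A call with a number of a shift or a turn outside -1 to 1 is refused whole. A call with a gripper value outside its range is refused whole. The fingers move at their own pace and stop on an object; "squeeze" is the grip in N (left out, the last holds). Time passes only in rows, so rows that repeat a pose let the fingers close. It gives the time, the measured TCP pose, the force, the opening and the grip force at its end, in the units of the state.
- ctrl.observe(): the state, without advancing time (a new reading comes with each control period).
- grab_frame(name): name is "side" or "top" or "wrist"; returns the picture (480x640x3 uint8, red, green, blue); there is no depth.
- calibration(name): a dict with "K" (3x3 intrinsics, pixels), "rvec" (rotation vector, rad) and "tvec" (3), from world to camera coordinates, as OpenCV has them; the wrist camera has in their place "hand_eye" (4x4, takes a point from camera to tool coordinates, whose origin is the TCP and whose axes are the flange's). Camera axes: x right, y down, z forward; pixel columns grow to the right and rows downward; lengths in m; the calibration is good to about 2 mm. The wrist camera is an equidistant fisheye: a pixel r from the principal point sees the ray r / f radians off the axis. A picture is of the moment at which its call begins: read the wrist's pose just before it. calibration takes no time and is no camera call.
- ctrl.close_job(): hands the job in; it is judged then, once.
The state is a dict: "time": time; "joint_pos": joint angles; "dq": joint speeds; "effort": joint torques, N m; "ee_pos": TCP position; "ee_rot": TCP orientation; "contact_force": force on the tool from outside, world axes, zero at the start; "ft_torque": the same for the moment, N m; "finger_gap": opening from 0.0 (shut) to 1.0 (fully open); "finger_force": force on a finger pad.
Only numpy, scipy, OpenCV 4.12 (cv2) and the standard library are available. Lean on these libraries where they do the work, as an engineer would, in place of code of your own. Each camera call takes 0.05 s, during which the arm holds its last target. There are 200 camera calls.

### The job

The gem setter wants the green-lidded jar next. Push with a fingertip against the spokes of the stone carousel and turn it, either way round, until the green jar stands directly in line with the yellow pointer on the base plate, then take the hand away. Do not touch or lift the jars, keep them standing in their pockets, and leave the other things on the bench where they are.

Things in the scene. Friction and masses are not known exactly. Their poses are not given: they have to be found in the camera images.
- spoke0 (a point): centre of the red ball (16 mm across) at the end of one of the carousel's 3 spokes, 115 mm from the turning axis, 44 mm above the bench. The spoke is a level brass rod 10 mm thick that runs radially from the edge of the aluminium disc (144 mm across, top 50 mm above the bench) to this ball. Spokes are 120 degrees apart, midway between the jars' pockets
- spoke1 (a point): centre of the red ball (16 mm across) at the end of one of the carousel's 3 spokes, 115 mm from the turning axis, 44 mm above the bench. The spoke is a level brass rod 10 mm thick that runs radially from the edge of the aluminium disc (144 mm across, top 50 mm above the bench) to this ball. Spokes are 120 degrees apart, midway between the jars' pockets
- spoke2 (a point): centre of the red ball (16 mm across) at the end of one of the carousel's 3 spokes, 115 mm from the turning axis, 44 mm above the bench. The spoke is a level brass rod 10 mm thick that runs radially from the edge of the aluminium disc (144 mm across, top 50 mm above the bench) to this ball. Spokes are 120 degrees apart, midway between the jars' pockets
- wheel (a joint): turn of the carousel about its vertical axis, rad, 0 at the start, growing counter-clockwise seen from above; turns freely two turns each way with a light drag (0.1 N m, about 1 N at the spokes) and stops where it is left
- axis_top (a point): top centre of the carousel's small steel hub (20 mm across), on the axis of rotation, fixed, about 72 mm above the bench
- index_mark (a point): where the green jar must stand, fixed: on the line from the axis to the yellow pointer, 45 mm from the axis, 52 mm above the bench. The pointer is a yellow arrow 20 mm wide, aimed at the axis, lying 104 to 138 mm from it on the dark round base plate (280 mm across, 8 mm thick, centred on the axis); its top is 14 mm above the bench
- green_jar: closed gem jar with a green lid, 36 mm across and 42 mm tall, loose, about 60 g, standing upright in one of the three pockets of the carousel (a pocket with a 7 mm high wall); origin at the centre of its underside, 45 mm from the carousel's axis and about 51 mm above the bench, z up. Any jar can stand in any pocket. Not to be touched
- blue_jar: closed gem jar with a blue lid, 36 mm across and 42 mm tall, loose, about 60 g, standing upright in one of the three pockets of the carousel (a pocket with a 7 mm high wall); origin at the centre of its underside, 45 mm from the carousel's axis and about 51 mm above the bench, z up. Any jar can stand in any pocket. Not to be touched
- white_jar: closed gem jar with a white lid, 36 mm across and 42 mm tall, loose, about 60 g, standing upright in one of the three pockets of the carousel (a pocket with a 7 mm high wall); origin at the centre of its underside, 45 mm from the carousel's axis and about 51 mm above the bench, z up. Any jar can stand in any pocket. Not to be touched
- tub: loose white plastic tub with lid, 72 mm across, 60 mm tall; origin under its centre; bystander
- oilstone: loose dark grey stone block, 110 x 45 x 22 mm, long along its x; origin under its centre; bystander
- lighter: loose purple lighter lying flat, 78 x 24 x 12 mm, along its x; origin underneath; bystander
- graver: loose graver (a slim handled tool, like a screwdriver) 150 mm long, lying along its x; bystander
- ring_clamp: loose wooden ring clamp lying flat, 124 x 28 x 20 mm, along its x; origin underneath; bystander
- pan: loose shallow copper bowl, 70 mm across, 22 mm tall; origin under its centre; bystander

How it is judged:
On the way, in this order (a step that is already met when the one before it is completed fails the run):
1. a finger pushes against a spoke and the carousel is turning by it ((contact force between the fingers and wheel_c0 above 0.2 N or contact force between the fingers and wheel_c1 above 0.2 N or contact force between the fingers and wheel_c2 above 0.2 N or contact force between the fingers and wheel_c3 above 0.2 N or contact force between the fingers and wheel_c4 above 0.2 N or contact force between the fingers and wheel_c5 above 0.2 N) and (value of joint wheel above 0.1 rad or value of joint wheel below -0.1 rad)), for 0.05 s.
2. the green jar stands in front of the pointer (horizontal distance between green_jar and index_mark below 0.009 m), for 0.1 s.
At the end, for the whole second after the job is handed in: The green jar's centre is within 9 mm of the index mark (about 11 degrees of turn) and the carousel is at rest; all three jars stand upright (within 0.15 rad) in pockets on the disc; the six other loose things are within 15 mm of where they began (horizontal distance between green_jar and index_mark below 0.009 m and velocity of joint wheel between -0.05 and 0.05 rad/s and angle between each of green_jar, blue_jar, white_jar's own z axis and vertical below 0.15 rad and height (world z) of green_jar between 0.046 and 0.056 m and horizontal distance between each of green_jar, blue_jar, white_jar and axis_top below 0.052 m and height (world z) of blue_jar between 0.046 and 0.056 m and height (world z) of white_jar between 0.046 and 0.056 m and distance of each of tub, oilstone, lighter, graver, ring_clamp, pan from where it was at the start of the episode below 0.015 m); the robot touches nothing.
It fails at once if a jar is touched by the robot (more than 0.5 N) (contact force between any of the fingers, the arm and green_jar above 0.5 N or contact force between any of the fingers, the arm and blue_jar above 0.5 N or contact force between any of the fingers, the arm and white_jar above 0.5 N).
It fails at once if a jar is lifted or tipped out of its pocket (height (world z) of any of green_jar, blue_jar, white_jar above 0.058 m or angle between any of green_jar, blue_jar, white_jar's own z axis and vertical above 0.35 rad).
It fails at once if another thing on the bench is moved by more than 15 mm (distance of any of tub, oilstone, lighter, graver, ring_clamp, pan from where it was at the start of the episode above 0.015 m).
It also fails if it takes over 54 s, if anything falls off the work surface, if the arm or the gripper's body presses on something with over 40 N, if the wrist force passes 120 N, or if a joint passes its speed limit or range.

## Working session

There is one attempt and no reset: what is moved stays moved. The work goes in short steps, Python scripts to look and compute and a tool call to move; the robot and the scene stay as the last step left them, time stands still between calls to the robot, and variables do not carry over. Pictures are saved under pics/ and viewed, at most 10 in all, crops included, and the job is handed in when it is done.

Besides the shell and the picture viewer there is one more tool, called as name([rows], argument=value, ...), one row to a line, values as JSON. jog_arm: Moves the arm, as the interface text tells. Shift numbers are shares of 0.1 m and turn numbers shares of 2 rad, none past 1 either way. Its arguments: {"type":"object","properties":{"rows":{"type":"array"},"squeeze":{"type":"number"}},"required":["rows"]}

```bash
mkdir -p pics; python3 - <<'E'
from bench import ctrl, grab_frame, calibration
import cv2
for n in("top","side"):
    f=grab_frame(n); cv2.imwrite(f"pics/{n}0.png",f[:,:,::-1])
print(ctrl.observe()); print(calibration("top"))
E
```

```text
{'time': 0.1, 'joint_pos': array([ 1.17300749e+00,  2.76528050e-01,  1.50596615e+00, -5.93499934e-05,
        1.36071857e+00, -1.20957685e-01]), 'dq': array([ 0.00135468, -0.00169909, -0.00310826, -0.00013324, -0.00073164,
       -0.00116128]), 'effort': array([ 2.25986783e-03, -4.05454051e+01, -2.37779260e+01,  7.06503773e-02,
        2.99164234e-02, -3.29573902e-05]), 'ee_pos': array([0.15697054, 0.55266702, 0.22170944]), 'ee_rot': array([-4.33389106e-01, -3.11119172e+00,  2.48284956e-03]), 'contact_force': array([0.3783951 , 1.40670705, 0.33804272]), 'ft_torque': array([ 0.00510645,  0.03904647, -0.04152611]), 'finger_force': 0.0, 'finger_gap': 0.9999594404374602}
{'K': array([[473.91000911,   0.        , 320.09859637],
       [  0.        , 473.91000911, 239.13851161],
       [  0.        ,   0.        ,   1.        ]]), 'rvec': array([ 2.14111679, -2.20359171,  0.1041541 ]), 'tvec': array([0.02455569, 0.53108485, 1.34558608])}
```

View pics/top0.png

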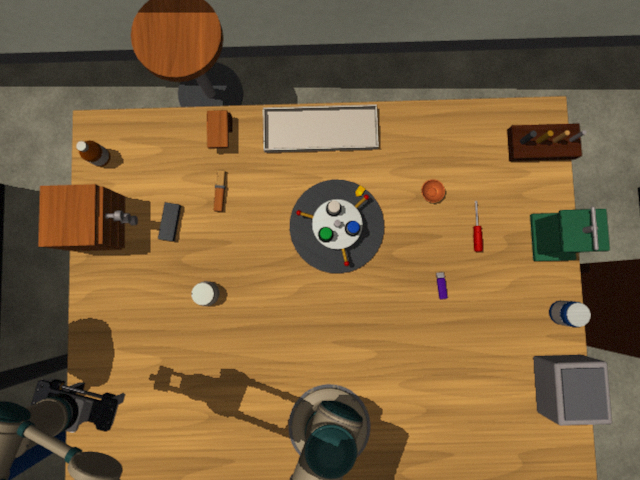

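View pics/side0.png

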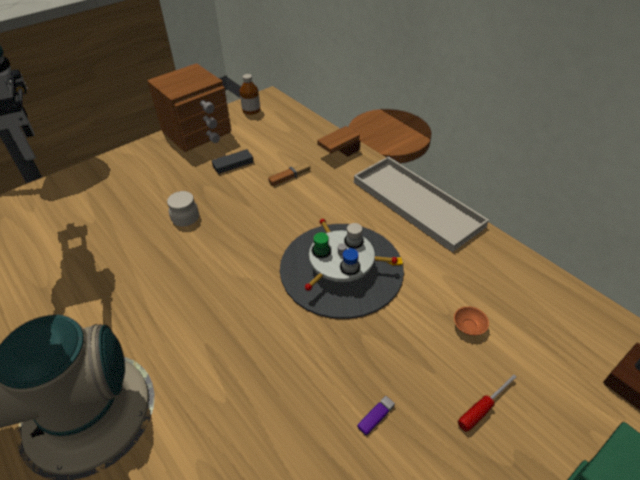

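The top view shows the carousel at about (338,225). The green jar is at (326,234), the pointer at (361,190), and the spoke balls are at about (298,213), (347,263) and (367,198). The side view agrees. I'll enlarge the carousel to measure it.

```bash
python3 - <<'E'
import cv2
f=cv2.imread("pics/top0.png")[175:280,280:396]
cv2.imwrite("pics/crop0.png",cv2.resize(f,None,fx=5,fy=5,interpolation=cv2.INTER_CUBIC))
E
```

```text
(no output)
```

View pics/crop0.png

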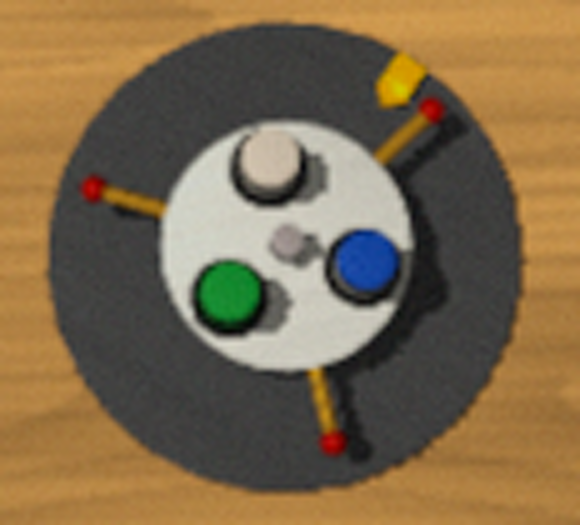

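The crop (5x, offset 280,175) shows:
- hub: (288,243)
- green lid: (230,296)
- balls: (93,188), (433,110), (333,443)
- pointer: tip about (383,102), middle about (402,80)

```bash
cat > h.py <<'E'
import numpy as np, cv2
from bench import ctrl, grab_frame, calibration
def back(uv,z,name="top"):
    c=calibration(name);R=cv2.Rodrigues(c["rvec"])[0];t=c["tvec"]
    d=R.T@np.linalg.inv(c["K"])@np.array([*uv,1.]);o=-R.T@t
    return (o+d*(z-o[2])/d[2])[:2]
E
python3 - <<'E'
from h import *
P=dict(hub=(288,243,.072),green=(230,296,.093),white=(271,158,.093),blue=(366,260,.093),b0=(93,188,.044),b1=(433,110,.044),b2=(333,443,.044),ptr=(402,80,.014),tip=(380,103,.014),pan=(0,0,0),plate=(286,257,.008))
W={k:back(((u+.0)/5+280-.4,v/5+175-.4),z) for k,(u,v,z) in P.items()}
W['pan']=back((433,191),.015);W['lighter']=back((442,286),.01);W['tub']=back((204,294),.03)
c=np.mean([W['b0'],W['b1'],W['b2']],0);print('c',c)
for k,w in W.items():
    d=w-c;print(k,w.round(4),'r',np.hypot(*d).round(4),'ang',np.degrees(np.arctan2(d[1],d[0])).round(1))
E
```

```text
c [ 0.57238728 -0.0399232 ]
hub [ 0.5706 -0.0399] r 0.0018 ang 177.7
green [ 0.5394 -0.0062] r 0.0472 ang 134.3
white [ 0.6156 -0.0312] r 0.044 ang 11.5
blue [ 0.5572 -0.0817] r 0.0445 ang -110.0
b0 [0.6092 0.0699] r 0.1158 ang 71.5
b1 [ 0.6489 -0.1268] r 0.1158 ang -48.6
b2 [ 0.459  -0.0628] r 0.1156 ang -168.6
ptr [ 0.6729 -0.1124] r 0.1239 ang -35.8
tip [ 0.6595 -0.0989] r 0.1052 ang -34.1
pan [ 0.6653 -0.3269] r 0.3017 ang -72.1
plate [ 0.5706 -0.0409] r 0.0021 ang -151.5
lighter [ 0.3865 -0.3399] r 0.3529 ang -121.8
tub [0.3835 0.3448] r 0.4286 ang 116.1
```

jog_arm([
  {"tx": -0.92,"ty": -0.68,"az": -0.138,"jaw": -1},
  {"tx": -0.92,"ty": -0.68,"az": -0.138,"jaw": -1},
  {"tx": -0.92,"ty": -0.68,"az": -0.138,"jaw": -1},
], squeeze=10)

```text
schema error: expected keys tx, ty, tz, ax, ay, az, jaw
```

jog_arm([
  {"tx": -0.7,"ty": -1,"jaw": -1},
  {"tx": -0.7,"ty": -1,"jaw": -1},
  {"tx": -0.7,"ty": -1,"jaw": -1},
])

```text
schema error: expected keys tx, ty, tz, ax, ay, az, jaw
```

jog_arm([
  {"tx": -0.7,"ty": -1,"jaw": -1},
  {"tx": -0.7,"ty": -1,"jaw": -1},
  {"tx": -0.7,"ty": -1,"jaw": -1},
])

```text
schema error: expected keys tx, ty, tz, ax, ay, az, jaw
```

jog_arm([
  {"tx": -0.92,"ty": -0.68,"tz": 0,"ax": 0,"ay": 0,"az": -0.138,"jaw": -1},
  {"tx": -0.92,"ty": -0.68,"tz": 0,"ax": 0,"ay": 0,"az": -0.138,"jaw": -1},
  {"tx": -0.92,"ty": -0.68,"tz": 0,"ax": 0,"ay": 0,"az": -0.138,"jaw": -1},
], squeeze=10)

```text
time: 0.48
ee_pos: [0.2284, 0.4599, 0.2223]
ee_rot: [0.008, 3.142, -0.003]
contact_force: [0.2, 1.1, 0.0]
finger_gap: 0.722
finger_force: 0.0
```

jog_arm([
  {"tx": -0.86,"ty": -1,"tz": 0,"ax": 0,"ay": 0,"az": 0,"jaw": -1},
  {"tx": -0.86,"ty": -1,"tz": 0,"ax": 0,"ay": 0,"az": 0,"jaw": -1},
  {"tx": -0.86,"ty": -1,"tz": 0,"ax": 0,"ay": 0,"az": 0,"jaw": -1},
])

```text
time: 0.85
ee_pos: [0.3146, 0.361, 0.2224]
ee_rot: [0.009, 3.141, -0.0]
contact_force: [-0.7, 0.6, -0.1]
finger_gap: 0.398
finger_force: 0.0
```

jog_arm([
  {"tx": -0.86,"ty": -1,"tz": 0,"ax": 0,"ay": 0,"az": 0,"jaw": -1},
  {"tx": -0.86,"ty": -1,"tz": 0,"ax": 0,"ay": 0,"az": 0,"jaw": -1},
  {"tx": -0.86,"ty": -1,"tz": 0,"ax": 0,"ay": 0,"az": 0,"jaw": -1},
])

```text
time: 1.23
ee_pos: [0.4007, 0.2616, 0.2223]
ee_rot: [0.008, 3.141, 0.001]
contact_force: [0.2, 0.5, -0.3]
finger_gap: 0.079
finger_force: 0.0
```

jog_arm([
  {"tx": -0.86,"ty": -1,"tz": 0,"ax": 0,"ay": 0,"az": 0,"jaw": -1},
  {"tx": -0.86,"ty": -1,"tz": 0,"ax": 0,"ay": 0,"az": 0,"jaw": -1},
  {"tx": -0.86,"ty": -1,"tz": 0,"ax": 0,"ay": 0,"az": 0,"jaw": -1},
])

```text
time: 1.6
ee_pos: [0.4866, 0.1622, 0.2221]
ee_rot: [0.006, 3.142, 0.001]
contact_force: [-0.2, 0.2, 0.6]
finger_gap: 0.006
finger_force: 0.0
```

jog_arm([
  {"tx": -0.86,"ty": -1,"tz": 0,"ax": 0,"ay": 0,"az": 0,"jaw": -1},
  {"tx": -0.86,"ty": -1,"tz": 0,"ax": 0,"ay": 0,"az": 0,"jaw": -1},
  {"tx": -0.86,"ty": -1,"tz": 0,"ax": 0,"ay": 0,"az": 0,"jaw": -1},
])

```text
time: 1.98
ee_pos: [0.5724, 0.0625, 0.2217]
ee_rot: [-0.004, -3.141, -0.001]
contact_force: [-0.6, 0.8, -1.1]
finger_gap: 0.001
finger_force: 0.0
```

jog_arm([
  {"tx": -0.86,"ty": -1,"tz": 0,"ax": 0,"ay": 0,"az": 0,"jaw": -1},
  {"tx": -0.86,"ty": -1,"tz": 0,"ax": 0,"ay": 0,"az": 0,"jaw": -1},
  {"tx": -0.86,"ty": -1,"tz": 0,"ax": 0,"ay": 0,"az": 0,"jaw": -1},
])

```text
time: 2.35
ee_pos: [0.6581, -0.0373, 0.2213]
ee_rot: [-0.003, -3.141, -0.002]
contact_force: [-0.4, -0.1, -0.8]
finger_gap: 0.006
finger_force: 0.0
```

jog_arm([
  {"tx": -0.08,"ty": -0.37,"tz": 0,"ax": 0,"ay": 0,"az": 0,"jaw": -1},
  {"tx": -0.08,"ty": -0.37,"tz": 0.5,"ax": 0,"ay": 0,"az": 0,"jaw": -1},
  {"tx": -0.08,"ty": -0.37,"tz": 1,"ax": 0,"ay": 0,"az": 0,"jaw": -1},
  {"tx": -0.08,"ty": -0.37,"tz": 1,"ax": 0,"ay": 0,"az": 0,"jaw": -1},
])

```text
time: 2.85
ee_pos: [0.6605, -0.0706, 0.1186]
ee_rot: [0.002, -3.131, -0.006]
contact_force: [-1.2, 0.4, 0.6]
finger_gap: 0.004
finger_force: 0.0
```

```bash
python3 - <<'E'
from h import *
f=grab_frame("side")[180:340,240:440]
cv2.imwrite("pics/s1.png",cv2.resize(f,None,fx=3,fy=3)[:,:,::-1])
E
```

```text
(no output)
```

View pics/s1.png

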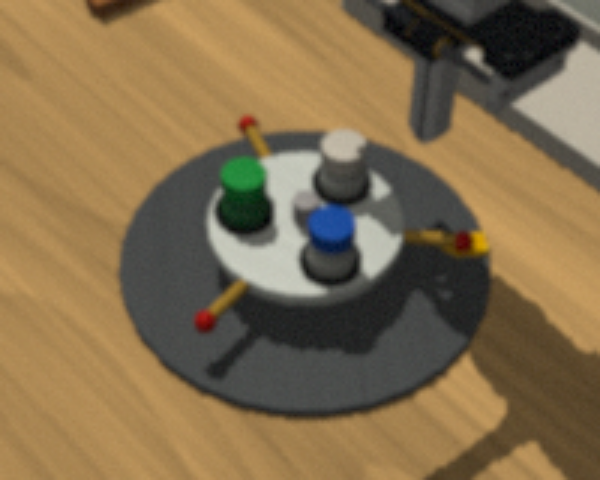

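The finger, at about (430,130) in the crop, hangs clear of the white jar and behind the spoke that points to (463,241). I'll descend.

jog_arm([
  {"tx": -0.04,"ty": 0,"tz": 0.4,"ax": 0,"ay": 0,"az": 0,"jaw": -1},
  {"tx": -0.04,"ty": 0,"tz": 0.75,"ax": 0,"ay": 0,"az": 0,"jaw": -1},
  {"tx": -0.04,"ty": 0,"tz": 0.75,"ax": 0,"ay": 0,"az": 0,"jaw": -1},
])

```text
time: 3.28
ee_pos: [0.6681, -0.0732, 0.0477]
ee_rot: [0.0, -3.14, -0.002]
contact_force: [0.0, 0.0, 1.0]
finger_gap: 0.004
finger_force: 0.0
```

```bash
python3 - <<'E'
from h import *
s=ctrl.observe();p=s["ee_pos"];print(p,s["contact_force"])
c=np.array([.572,-.04])
q=p[:2]
for a in range(-30,-206,-10):
    n=c+.1*np.array([np.cos(np.radians(a)),np.sin(np.radians(a))]);d=n-q;q=n
    print(a,n.round(4),'step tx,ty',(-d[0]*10).round(3),(d[1]*10).round(3))
E
```

```text
[ 0.66810023 -0.07316526  0.04767973] [1.17927218e-03 1.89041796e-04 9.58802491e-01]
-30 [ 0.6586 -0.09  ] step tx,ty 0.095 -0.168
-40 [ 0.6486 -0.1043] step tx,ty 0.1 -0.143
-50 [ 0.6363 -0.1166] step tx,ty 0.123 -0.123
-60 [ 0.622  -0.1266] step tx,ty 0.143 -0.1
-70 [ 0.6062 -0.134 ] step tx,ty 0.158 -0.074
-80 [ 0.5894 -0.1385] step tx,ty 0.168 -0.045
-90 [ 0.572 -0.14 ] step tx,ty 0.174 -0.015
-100 [ 0.5546 -0.1385] step tx,ty 0.174 0.015
-110 [ 0.5378 -0.134 ] step tx,ty 0.168 0.045
-120 [ 0.522  -0.1266] step tx,ty 0.158 0.074
-130 [ 0.5077 -0.1166] step tx,ty 0.143 0.1
-140 [ 0.4954 -0.1043] step tx,ty 0.123 0.123
-150 [ 0.4854 -0.09  ] step tx,ty 0.1 0.143
-160 [ 0.478  -0.0742] step tx,ty 0.074 0.158
-170 [ 0.4735 -0.0574] step tx,ty 0.045 0.168
-180 [ 0.472 -0.04 ] step tx,ty 0.015 0.174
-190 [ 0.4735 -0.0226] step tx,ty -0.015 0.174
-200 [ 0.478  -0.0058] step tx,ty -0.045 0.168
```

jog_arm([
  {"tx": 0.045,"ty": -0.085,"tz": 0,"ax": 0,"ay": 0,"az": 0,"jaw": -1},
  {"tx": 0.095,"ty": -0.168,"tz": 0,"ax": 0,"ay": 0,"az": 0,"jaw": -1},
  {"tx": 0.142,"ty": -0.242,"tz": 0,"ax": 0,"ay": 0,"az": 0,"jaw": -1},
  {"tx": 0.195,"ty": -0.311,"tz": 0,"ax": 0,"ay": 0,"az": 0,"jaw": -1},
  {"tx": 0.254,"ty": -0.375,"tz": 0,"ax": 0,"ay": 0,"az": 0,"jaw": -1},
  {"tx": 0.318,"ty": -0.434,"tz": 0,"ax": 0,"ay": 0,"az": 0,"jaw": -1},
  {"tx": 0.387,"ty": -0.487,"tz": 0,"ax": 0,"ay": 0,"az": 0,"jaw": -1},
  {"tx": 0.461,"ty": -0.534,"tz": 0,"ax": 0,"ay": 0,"az": 0,"jaw": -1},
  {"tx": 0.538,"ty": -0.574,"tz": 0,"ax": 0,"ay": 0,"az": 0,"jaw": -1},
  {"tx": 0.619,"ty": -0.608,"tz": 0,"ax": 0,"ay": 0,"az": 0,"jaw": -1},
])

```text
time: 4.53
ee_pos: [0.6054, -0.1343, 0.0472]
ee_rot: [-0.002, -3.14, -0.004]
contact_force: [0.1, 5.7, 0.8]
finger_gap: 0.006
finger_force: 2.4
```

```bash
python3 - <<'E'
from h import *
f=grab_frame("side")[180:340,240:440]
cv2.imwrite("pics/s2.png",cv2.resize(f,None,fx=3,fy=3)[:,:,::-1])
E
```

```text
(no output)
```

View pics/s2.png

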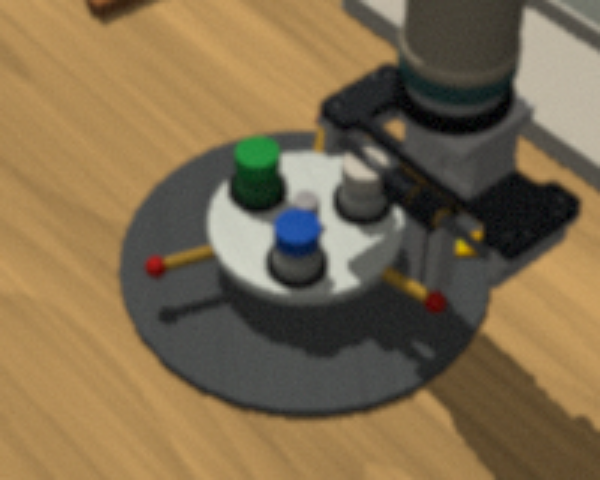

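The push works: the spoke turns with the finger, whose contact is near (425,285), and the jars are upright. I'll continue.

jog_arm([
  {"tx": 0.083,"ty": -0.026,"tz": 0,"ax": 0,"ay": 0,"az": 0,"jaw": -1},
  {"tx": 0.168,"ty": -0.045,"tz": 0,"ax": 0,"ay": 0,"az": 0,"jaw": -1},
  {"tx": 0.255,"ty": -0.056,"tz": 0,"ax": 0,"ay": 0,"az": 0,"jaw": -1},
  {"tx": 0.342,"ty": -0.06,"tz": 0,"ax": 0,"ay": 0,"az": 0,"jaw": -1},
  {"tx": 0.429,"ty": -0.056,"tz": 0,"ax": 0,"ay": 0,"az": 0,"jaw": -1},
  {"tx": 0.516,"ty": -0.045,"tz": 0,"ax": 0,"ay": 0,"az": 0,"jaw": -1},
  {"tx": 0.601,"ty": -0.026,"tz": 0,"ax": 0,"ay": 0,"az": 0,"jaw": -1},
  {"tx": 0.684,"ty": 0,"tz": 0,"ax": 0,"ay": 0,"az": 0,"jaw": -1},
  {"tx": 0.765,"ty": 0.034,"tz": 0,"ax": 0,"ay": 0,"az": 0,"jaw": -1},
  {"tx": 0.842,"ty": 0.074,"tz": 0,"ax": 0,"ay": 0,"az": 0,"jaw": -1},
])

```text
time: 5.82
ee_pos: [0.522, -0.1279, 0.0475]
ee_rot: [0.001, 3.141, -0.0]
contact_force: [0.6, 0.5, -0.2]
finger_gap: 0.007
finger_force: 0.6
```

jog_arm([
  {"tx": 0.074,"ty": 0.047,"tz": 0,"ax": 0,"ay": 0,"az": 0,"jaw": -1},
  {"tx": 0.143,"ty": 0.1,"tz": 0,"ax": 0,"ay": 0,"az": 0,"jaw": -1},
  {"tx": 0.207,"ty": 0.159,"tz": 0,"ax": 0,"ay": 0,"az": 0,"jaw": -1},
  {"tx": 0.266,"ty": 0.223,"tz": 0,"ax": 0,"ay": 0,"az": 0,"jaw": -1},
  {"tx": 0.319,"ty": 0.292,"tz": 0,"ax": 0,"ay": 0,"az": 0,"jaw": -1},
  {"tx": 0.366,"ty": 0.366,"tz": 0,"ax": 0,"ay": 0,"az": 0,"jaw": -1},
  {"tx": 0.406,"ty": 0.444,"tz": 0,"ax": 0,"ay": 0,"az": 0,"jaw": -1},
  {"tx": 0.44,"ty": 0.524,"tz": 0,"ax": 0,"ay": 0,"az": 0,"jaw": -1},
  {"tx": 0.466,"ty": 0.607,"tz": 0,"ax": 0,"ay": 0,"az": 0,"jaw": -1},
  {"tx": 0.485,"ty": 0.692,"tz": 0,"ax": 0,"ay": 0,"az": 0,"jaw": -1},
])

```text
time: 7.08
ee_pos: [0.4739, -0.0583, 0.0474]
ee_rot: [-0.001, -3.141, -0.0]
contact_force: [1.0, -1.0, 0.2]
finger_gap: 0.002
finger_force: 0.5
```

```bash
python3 - <<'E'
from h import *
f=grab_frame("top");cv2.imwrite("pics/t3.png",cv2.resize(f[175:280,280:396],None,fx=5,fy=5,interpolation=2)[:,:,::-1])
f=grab_frame("side");cv2.imwrite("pics/s3.png",f[:,:,::-1])
a=cv2.imread("pics/t3.png");b=cv2.resize(cv2.imread("pics/s3.png")[180:340,240:440],None,fx=2,fy=2)
a=cv2.resize(a,(400,362));o=np.zeros((362,800,3),np.uint8);o[:,:400]=a;o[:320,400:]=b;cv2.imwrite("pics/c3.png",o)
E
```

```text
(no output)
```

View pics/c3.png

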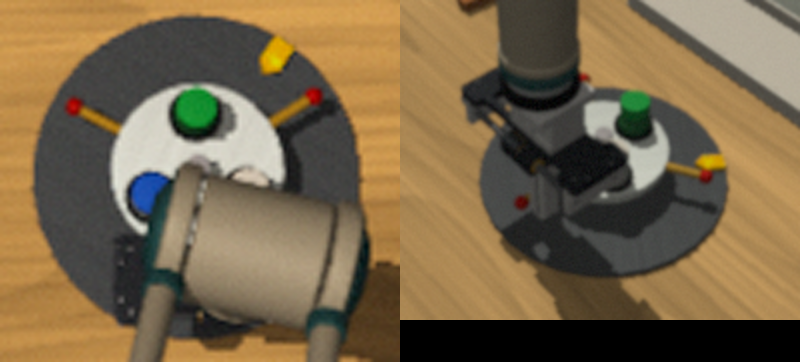

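The top crop shows the balls at (74,106) and (315,97), scale 3.45, and the green lid at (196,110). There is still some way to go to the pointer.

```bash
python3 - <<'E'
from h import *
c=np.array([.572,-.04]);s=400/116
for u,v,z in[(74,106,.044),(315,97,.044),(196,110,.093),(270,62,.014),(277,54,.014)]:
    w=back((u/s+280-.4,v/s+175-.4),z)-c;print(np.hypot(*w),np.degrees(np.arctan2(w[1],w[0])))
E
```

```text
0.11607779009059936 60.6578191570923
0.11577631858965114 -59.55562668395816
0.04253337221603637 2.118159718672284
0.11575223438532549 -34.737772262836
0.12485807392343408 -35.320659009957595
```

jog_arm([
  {"tx": 0.01,"ty": 0.069,"tz": 0,"ax": 0,"ay": 0,"az": 0,"jaw": -1},
  {"tx": 0.015,"ty": 0.139,"tz": 0,"ax": 0,"ay": 0,"az": 0,"jaw": -1},
  {"tx": 0.015,"ty": 0.209,"tz": 0,"ax": 0,"ay": 0,"az": 0,"jaw": -1},
  {"tx": 0.01,"ty": 0.278,"tz": 0,"ax": 0,"ay": 0,"az": 0,"jaw": -1},
  {"tx": 0,"ty": 0.347,"tz": 0,"ax": 0,"ay": 0,"az": 0,"jaw": -1},
  {"tx": -0.015,"ty": 0.416,"tz": 0,"ax": 0,"ay": 0,"az": 0,"jaw": -1},
  {"tx": -0.028,"ty": 0.466,"tz": 0,"ax": 0,"ay": 0,"az": 0,"jaw": -1},
  {"tx": -0.045,"ty": 0.516,"tz": 0,"ax": 0,"ay": 0,"az": 0,"jaw": -1},
  {"tx": -0.058,"ty": 0.548,"tz": 0,"ax": 0,"ay": 0,"az": 0,"jaw": -1},
  {"tx": -0.064,"ty": 0.564,"tz": 0,"ax": 0,"ay": 0,"az": 0,"jaw": -1},
])

```text
time: 8.43
ee_pos: [0.4805, -0.0022, 0.0474]
ee_rot: [-0.001, -3.141, -0.0]
contact_force: [-0.2, -0.6, -0.7]
finger_gap: 0.005
finger_force: 0.5
```

```bash
python3 - <<'E'
from h import *
f=grab_frame("top");cv2.imwrite("pics/t4.png",cv2.resize(f[175:280,280:396],None,fx=5,fy=5,interpolation=2)[:,:,::-1])
E
```

```text
(no output)
```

View pics/t4.png

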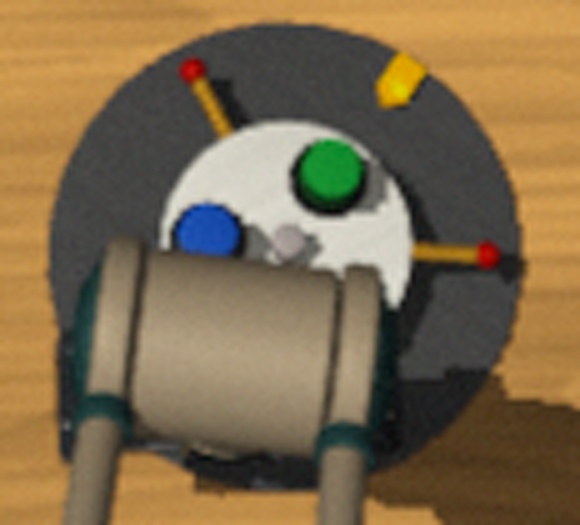

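Balls are at (193,70) and (488,256), and the green lid is at (330,172).

```bash
python3 - <<'E'
from h import *
c=np.array([.572,-.04]);s=5
for u,v,z in[(193,70,.044),(488,256,.044),(330,172,.093)]:
    w=back((u/s+280-.4,v/s+175-.4),z)-c;print(np.hypot(*w),np.degrees(np.arctan2(w[1],w[0])))
E
```

```text
0.11587453772418914 25.879247701787666
0.11540437001172928 -94.2728520669781
0.04199498621482775 -34.08040574182091
```

The spokes put green at -34.2°, and the pointer is at about -35°. I'll back off and raise.

jog_arm([
  {"tx": 0.04,"ty": -0.09,"tz": 0,"ax": 0,"ay": 0,"az": 0,"jaw": -1},
  {"tx": 0.1,"ty": -0.2,"tz": 0,"ax": 0,"ay": 0,"az": 0,"jaw": -1},
  {"tx": 0.1,"ty": -0.2,"tz": 0,"ax": 0,"ay": 0,"az": 0,"jaw": -1},
  {"tx": 0.1,"ty": -0.2,"tz": -0.5,"ax": 0,"ay": 0,"az": 0,"jaw": -1},
  {"tx": 0.1,"ty": -0.2,"tz": -1,"ax": 0,"ay": 0,"az": 0,"jaw": -1},
  {"tx": 0.1,"ty": -0.2,"tz": -1,"ax": 0,"ay": 0,"az": 0,"jaw": -1},
])

```text
time: 9.22
ee_pos: [0.4733, -0.023, 0.1511]
ee_rot: [0.002, 3.133, -0.002]
contact_force: [-0.3, -0.3, -0.4]
finger_gap: 0.005
finger_force: 0.0
```

jog_arm([
  {"tx": 0.5,"ty": 0,"tz": -0.5,"ax": 0,"ay": 0,"az": 0,"jaw": -1},
  {"tx": 1,"ty": 0,"tz": -1,"ax": 0,"ay": 0,"az": 0,"jaw": -1},
  {"tx": 1,"ty": 0,"tz": -1,"ax": 0,"ay": 0,"az": 0,"jaw": -1},
  {"tx": 1,"ty": 0,"tz": -1,"ax": 0,"ay": 0,"az": 0,"jaw": -1},
])

```text
time: 9.72
ee_pos: [0.3705, -0.0224, 0.2472]
ee_rot: [0.002, 3.14, 0.0]
contact_force: [0.2, 0.3, -0.6]
finger_gap: 0.006
finger_force: 0.0
```

```bash
python3 - <<'E'
from h import *
f=grab_frame("top");cv2.imwrite("pics/t5.png",f[:,:,::-1])
cv2.imwrite("pics/t5c.png",cv2.resize(f[175:280,280:396],None,fx=5,fy=5,interpolation=2)[:,:,::-1])
E
```

```text
(no output)
```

View pics/t5c.png

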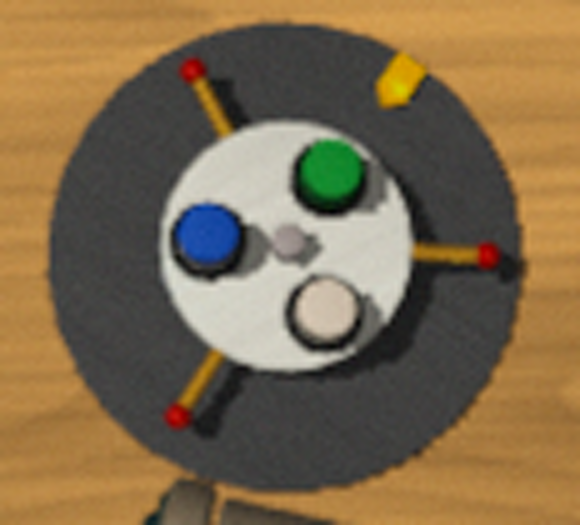

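The green jar at (330,172) lines up with the pointer. All jars are upright, the spokes have not moved since the last look, and the hand is clear.

```bash
python3 -c "
from bench import ctrl; print(ctrl.close_job())"
```

```text
the job is handed in; nothing more can be done
None
```

The carousel is turned so the green jar stands within about 1° of the pointer line (about 11° allowed), all three jars were upright in their pockets, the hand was clear, and the job is handed in; no verdict came back.

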